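# Change over the vacuum pumps on the inspection console

## Robot

A 6-joint arm with a two-finger parallel gripper is mounted at the origin on the work surface. World frame = base frame: x ahead of the robot, y to its left, z up, the work surface at z = 0. Lengths are in mm, angles in rad, forces in N, time in s.
With the tool pointing down it reaches from about 350 to 875 mm from the base axis. Payload 4.2 kg.
Tool frame: the origin (TCP) lies midway between the tips of the shut fingers; the grasp point (between the pads) lies 19 mm behind it; z points along the fingers, y is the line along which they close (so a half turn about z gives the same grasp; the last joint's range is limited). The gripper opens to 85 mm and grips with 20 to 120 N. Pads are 22 mm wide; open, the fingers measure 114 mm over their backs; the gripper's body (76 mm by 85 mm) begins 54 mm behind the grasp point. The pads swing forward as they close: fully open they stand 13 mm farther back than shut.
Start: joints at [-0.915, 0.385, 0.008, 0, -1.194, -0.259], TCP at [241.556, -576.411, 201.412] pointing down, gripper open.
Joint ranges: [-3.14, 3.14], [-1.21, 2.06], [-1.07, 1.41], [-3.16, 2.05], [-2.99, -0.16], [-3.1, 3.1]. Speed limits (rad/s): [2.79, 2.79, 3.14, 3.14, 3.14, 3.14].

## Interface

Orientations are given as a unit quaternion [x, y, z, w].
In Python, from bench import arm gives the robot as it stands.
- The arm moves only by the tool send_rows, never from a script. Its argument "targets" is a list of rows, each an object of numbers: "gripper": the gripper command: -1 is fully open, 1 is shut, values between are in proportion; "x", "y", "z": the shift along the tool's x, y, z in cm; "ax", "ay", "az": the turn, a rotation vector about the tool's x, y, z in degrees. A call has 1 to 5 rows; each row shifts and turns the commanded pose from where the row before left it, along the tool's axes as they then stand; what a row does not reach is not made up. A row lasts 1/12 s, in which the tool goes at most 41.7 mm and 7.16 degrees, less where a joint would pass 70% of its speed; a pose out of reach is approached as far as the arm can. A call is refused whole if a number of a shift passes 4.17 or a number of a turn 7.16, either way. A call with a gripper value outside its range is refused whole. The fingers move at their own pace and stop on an object; the grip force is fixed at half the most. Time passes only in rows, so rows that do not move let the fingers close. It gives the time, the measured TCP pose, the force, the opening and the grip force at its end, in the units of the state.
- arm.read_state(): the state, without advancing time (a new reading comes with each control period).
- arm.get_image(name): name is "scene" or "top" or "wrist"; returns (picture, depth): 420x560x3 uint8, red, green, blue; 420x560 float32, mm along the optical axis (not along the pixel's ray), 0 where there is no reading.
- arm.camera_model(name): a dict with "fx", "fy", "cx", "cy" (pixels), "distortion" ([k1, k2, p1, p2, k3] as OpenCV has them; the pictures are not rectified), "cam_to_world" (4x4, takes a point from camera to world coordinates). Camera axes: x right, y down, z forward; pixel columns grow to the right and rows downward; lengths in mm; the calibration is good to about 2 mm. A picture is of the moment at which its call begins: read the wrist's pose just before it. camera_model takes no time and is no camera call; for the wrist camera it gives the pose at the moment of the call.
- arm.job_done(): hands the job in; it is judged then, once.
Trained networks look in the newest picture that a camera, given by its name, has taken for a name from the list of things; names that differ only in an ending like _2 or _b are one class to them, and where a whole thing is asked for, a point or a joint stands for the part that bears it (a point fixed in the world has none). Each returns a list of dicts, best first, with "score" (0 to 1); they miss things now and then, are a little off and sometimes report something else, mostly with a low value. They report only what shows in the picture. A call takes as long as a camera call.
- arm.boxes_of(camera, thing): "rect" ([left, top, width, height] in pixels, round what is visible of it).
The state is a dict: "clock": time; "joints": joint angles; "joint_vel": joint speeds; "joint_efforts": joint torques, N m; "position": TCP position; "ee_rot": TCP orientation; "contact_force": force on the tool from outside, world axes, zero at the start; "wrist_torque": the same for the moment, N m; "gripper_width": finger opening in mm; "grasp_force": force on a finger pad.
Only numpy, scipy, OpenCV 4.12 (cv2) and the standard library are available. Lean on these libraries where they do the work, as an engineer would, in place of code of your own. Each camera call takes 0.05 s, during which the arm holds its last target. There are 200 camera calls.

## Task

Change over from the running pump (yellow toggle) to the spare (blue toggle): slide the clear guard hood right back, push the blue toggle fully on (leaning away from the robot), and only then put the yellow toggle fully off (leaning towards the robot). Then slide the hood fully forward again over the row. Leave the white toggles, the red emergency button and everything else on the console and table as they are.

Things in the scene. Friction and masses are not known exactly. Their poses are not given: they have to be found in the camera images.
- console: Fixed control console on the table: a white box with a grey deck, 390 (its x) x 400 (its y) x 45 high. Origin on the table under the middle of the toggle row; its x points away from the robot (turned by a small yaw), its y runs along the row, z up. The deck spans x -150 to +240 from the origin. All six toggles stand at x = 0, 42 apart, at y = -105, -63, -21, +21, +63, +105, in an order that changes.
- hood (a joint): Slide of the clear guard hood with aluminium edges over the row, in m: 0 = fully forward, covering the row (closed), 0.15 = fully back along the console's +x (open, row free). Slides with about 2 N of friction and stays where left. The hood is 130 (x) x 292 (y); its top plate's upper face lies 156 above the table, its front edge at console x -60 when closed, +90 when open. It is open in front and behind; nothing else locks it.
- hood_handle (a point): Middle of the top edge of the hood's handle, a black upright rib on the hood's top plate: 10 thick (x) x 110 long (y), rising from 156 to 188 above the table. This point lies in its middle plane, 188 above the table; at console x -40 when closed, +110 when open.
- blue (a joint): Toggle lever with the blue head, rad: 0 = off, leaning fully towards the robot (console -x); 0.9 = on, leaning fully away (+x); upright at 0.45. Starts off or nearly. Stays where it is left (friction about 1.4 N at the head).
- blue_head (a point): Middle of the blue head of this toggle lever, a short cylinder 18 across and 16 wide along the row, 65 from the pivot; under it the blue stem is 12 x 16. About 124 above the table at either end of the swing, 130 when upright. 26 free between neighbouring heads.
- switch_blue: Fixed black foot of the blue toggle, 60 x 36 x 10 on the deck, with a blue tag in front and behind. Origin 45 above the table; the lever's pivot (axis along the console's y) is 20 above the origin.
- yellow (a joint): Toggle lever with the yellow head, rad: 0 = off, leaning fully towards the robot (console -x); 0.9 = on, leaning fully away (+x); upright at 0.45. Starts on or nearly. Stays where it is left (friction about 1.4 N at the head).
- yellow_head (a point): Middle of the yellow head of this toggle lever, a short cylinder 18 across and 16 wide along the row, 65 from the pivot; under it the yellow stem is 12 x 16. About 124 above the table at either end of the swing, 130 when upright. 26 free between neighbouring heads.
- switch_yellow: Fixed black foot of the yellow toggle, 60 x 36 x 10 on the deck, with a yellow tag in front and behind. Origin 45 above the table; the lever's pivot (axis along the console's y) is 20 above the origin.
- white1_head (a point): Middle of the white head of a white toggle lever of the same kind (starts off or nearly; leave alone), a short cylinder 18 across and 16 wide along the row, 65 from the pivot; under it the white stem is 12 x 16. About 124 above the table at either end of the swing, 130 when upright. 26 free between neighbouring heads.
- white2_head (a point): Middle of the white head of a white toggle lever of the same kind (starts off or nearly; leave alone), a short cylinder 18 across and 16 wide along the row, 65 from the pivot; under it the white stem is 12 x 16. About 124 above the table at either end of the swing, 130 when upright. 26 free between neighbouring heads.
- white3_head (a point): Middle of the white head of a white toggle lever of the same kind (starts on or nearly; leave alone), a short cylinder 18 across and 16 wide along the row, 65 from the pivot; under it the white stem is 12 x 16. About 124 above the table at either end of the swing, 130 when upright. 26 free between neighbouring heads.
- white4_head (a point): Middle of the white head of a white toggle lever of the same kind (starts on or nearly; leave alone), a short cylinder 18 across and 16 wide along the row, 65 from the pivot; under it the white stem is 12 x 16. About 124 above the table at either end of the swing, 130 when upright. 26 free between neighbouring heads.
- estop (a joint): Red emergency button on a grey base at the console's left end (console x 0, y +172): 0 = out, 0.006 = pressed; 5 N presses it. Leave alone.
- tweezers: Bystander: flat steel tweezers with a green grip, 12 x 130 x 8, lying on the console's front ledge. Origin under its middle. Leave alone.
- bottle: Bystander: white bottle with a red cap, 64 across, 150 tall, left of the console. Origin under its middle. Leave alone.
- cassette: Bystander: blue slotted open wafer box 130 x 110 x 80, left. Origin under its middle. Leave alone.
- dish: Bystander: shallow steel dish, 110 across, 20 high, left. Origin under its middle. Leave alone.
- jar: Bystander: amber jar with a white lid, 70 across, 80 tall, right. Origin under its middle. Leave alone.
- eyepiece: Bystander: black eyepiece standing upright, 48 across, 75 tall, right. Origin under its middle. Leave alone.

How it is judged (in metres and radians):
On the way, in this order (a step that is already met when the one before it is completed fails the run):
1. the hood is slid back clear of the row, both pump toggles still as found (value of joint hood above 0.135 m and value of joint blue below 0.25 rad and value of joint yellow above 0.65 rad), for 0.1 s.
2. the blue toggle is fully on while the yellow one is still on (value of joint blue above 0.78 rad and value of joint yellow above 0.65 rad), for 0.2 s.
3. the yellow toggle is fully off with the blue one on (value of joint yellow below 0.12 rad and value of joint blue above 0.78 rad), for 0.2 s.
At the end, for the whole second after the job is handed in: Blue toggle on (joint above 0.78 of 0.9 rad), yellow toggle off (below 0.12 rad), the hood at rest within 10 mm of fully forward, each white toggle's head within 10 mm of where it started, the emergency button out (all of step 3 and value of joint hood below 0.01 m and value of joint estop below 0.003 m and distance of each of white1_head, white2_head, white3_head, white4_head from where it was at the start of the episode below 0.01 m and velocity of joint hood between -0.01 and 0.01 m/s); the robot touches nothing.
It fails at once if a white toggle is shifted (its head more than 10 mm) (distance of any of white1_head, white2_head, white3_head, white4_head from where it was at the start of the episode above 0.01 m).
It fails at once if the emergency button is pressed (value of joint estop above 0.003 m).
It fails at once if a bystander is moved by more than 20 mm (distance of any of tweezers, bottle, cassette, dish, jar, eyepiece from where it was at the start of the episode above 0.02 m).
It also fails if it takes over 48 s, if anything falls off the work surface, if the arm or the gripper's body presses on something with over 40 N, if the wrist force passes 120 N, or if a joint passes its speed limit or range.

## Working session

There is one attempt and no reset: what is moved stays moved. The work goes in short steps, Python scripts to look and compute and a tool call to move; the robot and the scene stay as the last step left them, time stands still between calls to the robot, and variables do not carry over. Pictures are saved under pics/ and viewed, at most 10 in all, crops included, and the job is handed in when it is done.

Besides the shell and the picture viewer there is one more tool, called after "Call:" as name(argument=value, ...), one argument or row to a line, values as JSON. send_rows: Moves the arm, as the interface text tells. Its arguments: {"type":"object","properties":{"targets":{"type":"array"}},"required":["targets"]}

```bash
mkdir -p pics; cat > h.py <<'E'
from bench import arm
import numpy as np, cv2
def px2w(cam,uv,z=None,depth=None):
    m=arm.camera_model(cam);K=np.array([[m['fx'],0,m['cx']],[0,m['fy'],m['cy']],[0,0,1]])
    T=np.array(m['cam_to_world']);p=cv2.undistortPoints(np.array([[uv]],float),K,np.array(m['distortion']))[0,0]
    r=np.array([p[0],p[1],1.])
    if depth is not None: return T[:3,:3]@(r*depth)+T[:3,3]
    d=T[:3,:3]@r; return T[:3,3]+d*(z-T[2,3])/d[2]
def shot(cam,name):
    im,d=arm.get_image(cam);cv2.imwrite(f'pics/{name}.png',im[:,:,::-1]);np.save(f'pics/{name}.npy',d);return im,d
E
python3 - <<'E'
from h import *
s=arm.read_state();print({k:np.round(v,3) for k,v in s.items()})
for c in['top','scene']:
    im,d=shot(c,c+'0');m=arm.camera_model(c);print(c,np.round(np.array(m['cam_to_world']),3).tolist(),m['fx'])
    if c=='top':
        for n,z in[('hood_handle',188),('blue_head',124),('yellow_head',124),('white1_head',124),('estop',70),('switch_blue',50),('switch_yellow',50),('console',45)]:
            for b in arm.boxes_of(c,n)[:6]:
                l,t,w,h=b['rect'];print(n,round(b['score'],2),np.round(b['rect']),np.round(px2w(c,(l+w/2,t+h/2),z),0))
E
```

```text
{'clock': np.float64(0.0), 'joints': array([-9.150e-01,  3.860e-01,  7.000e-03, -1.000e-03, -1.194e+00,
       -2.590e-01]), 'joint_vel': array([ 0.001, -0.001,  0.001, -0.   ,  0.002, -0.001]), 'joint_efforts': array([ 1.0000e-03, -3.9228e+01,  1.8840e+01,  4.1860e+00, -5.0000e-03,
       -0.0000e+00]), 'position': array([ 241.303, -575.815,  200.305]), 'ee_rot': array([-0.197,  0.98 ,  0.001, -0.   ]), 'contact_force': array([-1.026, -0.245,  0.267]), 'wrist_torque': array([-0.026,  0.   ,  0.055]), 'grasp_force': np.float64(0.0), 'gripper_width': np.float64(85.229)}
top [[0.027, -0.98, 0.196, 235.099], [-1.0, -0.027, 0.005, 13.851], [0.0, -0.196, -0.981, 1376.724], [0.0, 0.0, 0.0, 1.0]] 384.89710908736805
hood_handle 0.6 [260. 180.  91.  46.] [498. -72. 188.]
hood_handle 0.21 [244. 151. 122. 108.] [490. -71. 188.]
hood_handle 0.16 [392. 215.  18.  19.] [ 438. -373.  188.]
yellow_head 0.53 [262. 179.  90.  48.] [512. -80. 124.]
white1_head 0.3 [261. 181.  91.  47.] [506. -79. 124.]
estop 0.42 [244. 152. 122. 108.] [515. -81.  70.]
console 0.89 [247. 148. 119. 112.] [528. -85.  45.]
scene [[0.568, 0.451, -0.689, 1360.884], [0.823, -0.3, 0.482, -614.693], [0.011, -0.841, -0.541, 841.487], [0.0, 0.0, 0.0, 1.0]] 421.97086826483417
```

View pics/top0.png

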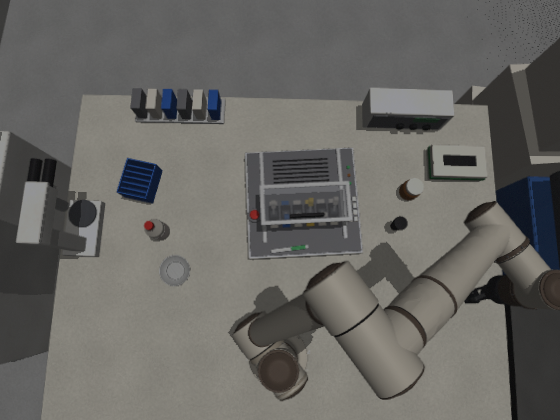

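View pics/scene0.png

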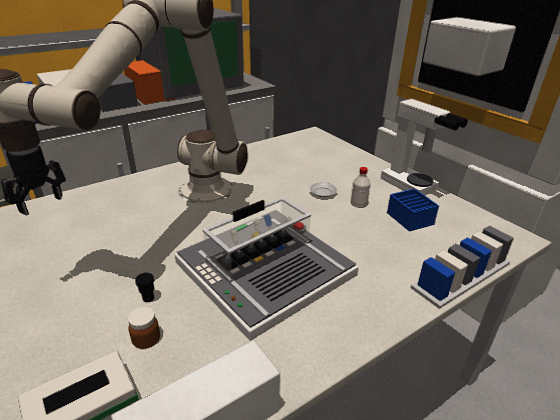

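The top view shows the console at about (247–360, 148–260). The hood is closed, with the handle at about (307,215), the blue head at about (285,210) and the yellow at about (310,205). I'll enlarge this area.

```bash
python3 - <<'E'
from h import *
im=cv2.imread('pics/top0.png');c=cv2.resize(im[140:270,235:370],None,fx=5.8,fy=4.6,interpolation=cv2.INTER_CUBIC)
c=cv2.resize(im[145:265,240:370],None,fx=5,fy=5,interpolation=cv2.INTER_CUBIC);cv2.imwrite('pics/c0.png',cv2.convertScaleAbs(c,alpha=1.5))
E
```

```text
(no output)
```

View pics/c0.png

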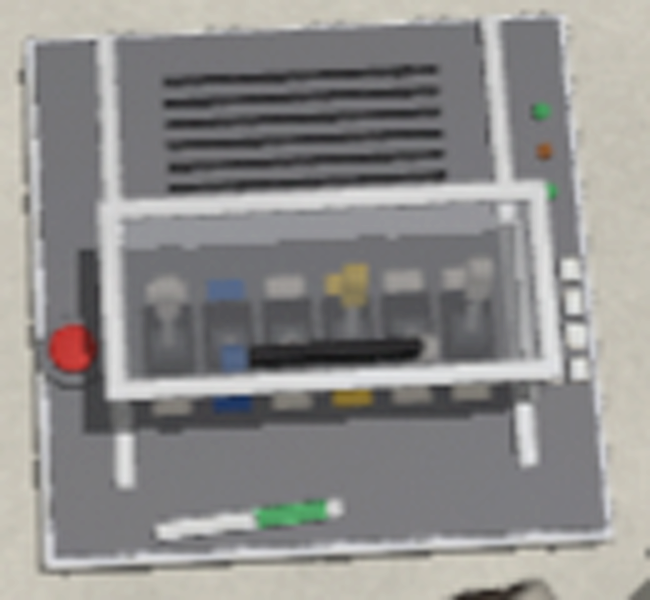

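The crop shows this order from the left (+y): white on, blue (off, y=+63), white, yellow (on, y=−21), white, white on. The handle runs from crop (250,353) to (420,346).

```bash
python3 - <<'E'
from h import *
f=lambda u,v,z:px2w('top',(240+u/5,145+v/5),z)
C=np.array([f(28,42,45),f(567,18,45),f(610,538,45),f(45,568,45)])[:,:2]
M=np.array([[240,200],[240,-200],[-150,-200],[-150,200]],float)
mc,mm=C.mean(0),M.mean(0);A=C-mc;B=M-mm
th=np.arctan2((B[:,0]*A[:,1]-B[:,1]*A[:,0]).sum(),(A*B).sum());R=np.array([[np.cos(th),-np.sin(th)],[np.sin(th),np.cos(th)]])
o=mc-R@mm;print('yaw',th,np.degrees(th),'o',o,'res',np.round(C-(M@R.T+o),1).tolist())
print('handle pred',R@[-40,0]+o,'seen',f(250,347,188),f(420,340,188))
for n,y in[('blue',63),('yellow',-21)]:
    for a in(0,.9): print(n,a,R@[65*np.sin(a-.45),y]+o)
print('hoodcorners',[np.round(f(*p,156),0).tolist() for p in[(100,205),(548,182),(560,380),(108,398)]],[(R@p+o).round(0).tolist() for p in[(70,146),(70,-146),(-60,-146),(-60,146)]])
E
```

```text
yaw 0.0735916679062619 4.216491978357158 o [488.97409447 -75.77052405] res [[-4.8, -4.0], [-4.6, 1.9], [5.5, 5.5], [3.9, -3.4]]
handle pred [449.08236027 -78.71153446] seen [460.27379554 -24.16511133 188.        ] [ 467.6653287  -131.06865187  188.        ]
blue 0 [456.14576767 -15.0198047 ]
blue 0.9 [512.53823846 -10.86228065]
yellow 0 [462.32188955 -98.79244652]
yellow 0.9 [518.71436034 -94.63492248]
hoodcorners [[558.0, 75.0, 156.0], [582.0, -219.0, 156.0], [450.0, -225.0, 156.0], [431.0, 65.0, 156.0]] [[548.0, 75.0], [570.0, -216.0], [440.0, -226.0], [418.0, 65.0]]
```

Call:
send_rows(
  targets=[
    {"gripper": 1,"z": -3,"az": 6.2},
    {"gripper": 1,"z": -3,"az": 6.2},
    {"gripper": 1,"z": -3,"az": 6.1},
    {"gripper": 1,"y": 4},
    {"gripper": 1,"y": 4},
  ],
)

```text
$.targets[0]: bad value
```

Call:
send_rows(
  targets=[
    {"gripper": 1,"y": 4,"x": -1},
    {"gripper": 1,"y": 4,"x": -1},
    {"gripper": 1,"y": 4,"x": -1},
    {"gripper": 1,"y": 4,"x": -1},
    {"gripper": 1,"y": 4,"x": -1},
  ],
)

```text
$.targets[0]: bad value
```

Call:
send_rows(
  targets=[
    {"gripper": 1,"y": 4,"x": -2},
    {"gripper": 1,"y": 4,"x": -2},
    {"gripper": 1,"y": 4,"x": -2},
    {"gripper": 1,"y": 4,"x": -2},
    {"gripper": 1,"y": 4,"x": -2},
  ],
)

```text
$.targets[0]: bad value
```

Call:
send_rows(
  targets=[
    {"gripper": 1,"x": 0,"y": 0,"z": -3,"ax": 0,"ay": 0,"az": 6.2},
    {"gripper": 1,"x": 0,"y": 0,"z": -3,"ax": 0,"ay": 0,"az": 6.2},
    {"gripper": 1,"x": 0,"y": 0,"z": -3,"ax": 0,"ay": 0,"az": 6.1},
    {"gripper": 1,"x": 0,"y": 4,"z": 0,"ax": 0,"ay": 0,"az": 0},
    {"gripper": 1,"x": 0,"y": 4,"z": 0,"ax": 0,"ay": 0,"az": 0},
  ],
)

```text
clock: 0.92
position: [236.5, -497.7, 292.6]
ee_rot: [-0.036, 0.999, -0.001, 0.001]
contact_force: [1.1, 1.5, -0.6]
gripper_width: 25.5
grasp_force: 0.0
```

Call:
send_rows(
  targets=[
    {"gripper": 1,"x": -1,"y": 4,"z": 0,"ax": 0,"ay": 0,"az": 0},
    {"gripper": 1,"x": -1,"y": 4,"z": 0,"ax": 0,"ay": 0,"az": 0},
    {"gripper": 1,"x": -1,"y": 4,"z": 0,"ax": 0,"ay": 0,"az": 0},
    {"gripper": 1,"x": -1,"y": 4,"z": 0,"ax": 0,"ay": 0,"az": 0},
    {"gripper": 1,"x": -1,"y": 4,"z": 0,"ax": 0,"ay": 0,"az": 0},
  ],
)

```text
clock: 1.33
position: [270.3, -291.8, 291.5]
ee_rot: [-0.036, 0.999, -0.0, 0.0]
contact_force: [1.1, -0.1, 1.4]
gripper_width: -0.0
grasp_force: 0.0
```

Call:
send_rows(
  targets=[
    {"gripper": 1,"x": -3,"y": 4,"z": 0,"ax": 0,"ay": 0,"az": 0},
    {"gripper": 1,"x": -3,"y": 4,"z": 0,"ax": 0,"ay": 0,"az": 0},
    {"gripper": 1,"x": -3,"y": 4,"z": 0,"ax": 0,"ay": 0,"az": 0},
    {"gripper": 1,"x": -3,"y": 4,"z": 0,"ax": 0,"ay": 0,"az": 0},
    {"gripper": 1,"x": -3,"y": 4,"z": 0,"ax": 0,"ay": 0,"az": 0},
  ],
)

```text
clock: 1.75
position: [383.5, -116.0, 292.1]
ee_rot: [-0.037, 0.999, 0.0, 0.001]
contact_force: [1.1, -1.1, 0.1]
gripper_width: -0.2
grasp_force: 0.0
```

```bash
python3 - <<'E'
from h import *
s=arm.read_state();print(s['position'],s['ee_rot'])
shot('wrist','w0');m=arm.camera_model('wrist');print(np.round(m['cam_to_world'],3).tolist())
E
```

```text
[ 383.51279358 -116.00418966  292.13278829] [-3.72640509e-02  9.99304909e-01  4.01323654e-05  1.04299448e-03]
[[-0.08, 0.953, 0.293, 312.377], [0.997, 0.076, 0.026, -117.864], [0.002, 0.294, -0.956, 464.751], [0.0, 0.0, 0.0, 1.0]]
```

View pics/w0.png

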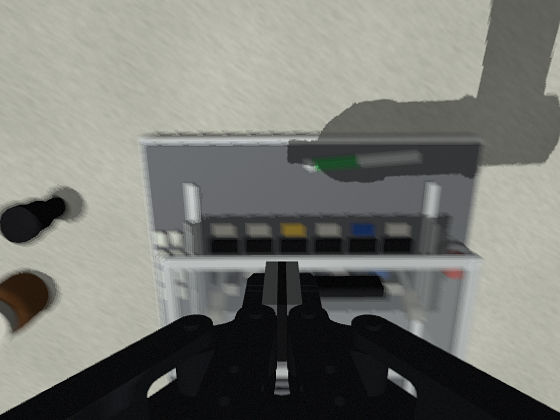

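The wrist view shows the deck's front edge at row 140 (columns 143–483), the hood's front edge at row 258 (160–480), the yellow tag at (293,230) and the blue tag at (363,230). The handle's left end (+y) is at (385,285).

```bash
python3 - <<'E'
from h import *
d=np.load('pics/w0.npy')
print('front',[px2w('wrist',p,45).round(0) for p in[(143,141),(483,140)]])
print('hoodfront',[px2w('wrist',p,156).round(0) for p in[(161,258),(480,258)]])
print('tags',[px2w('wrist',p,50).round(0) for p in[(293,230),(363,230)]])
print('handle front top edge/end',[px2w('wrist',p,188).round(0) for p in[(340,274),(383,274)]], d[285,350])
P=px2w('wrist',(350,285),depth=float(d[285,350]));print(P)
for n in('hood_handle','blue_head'):
    arm.get_image('wrist') if n=='hood_handle' else 0
    for b in arm.boxes_of('wrist',n)[:3]:print(n,b)
E
```

```text
front [array([ 370., -269.,   45.]), array([338., 113.,  45.])]
hoodfront [array([ 459., -216.,  156.]), array([436.,  75., 156.])]
tags [array([461., -91.,  50.]), array([454.,  -7.,  50.])]
handle front top edge/end [array([447., -58., 188.]), array([444., -22., 188.])] 310.9965
[457.62645213 -47.38045425 185.79440621]
hood_handle {'rect': [149.8, 215.9, 325.3, 155.7], 'score': 0.64}
```

Call:
send_rows(
  targets=[
    {"gripper": 1,"x": -2.5,"y": 1.8,"z": 0,"ax": 0,"ay": 0,"az": 0},
    {"gripper": 1,"x": -2,"y": 1.8,"z": 3,"ax": 0,"ay": 0,"az": 0},
    {"gripper": 1,"x": 0,"y": 0,"z": 4,"ax": 0,"ay": 0,"az": 0},
    {"gripper": 1,"x": 0,"y": 0,"z": 4,"ax": 0,"ay": 0,"az": 0},
    {"gripper": 1,"x": 0,"y": 0,"z": 1.4,"ax": 0,"ay": 0,"az": 0},
  ],
)

```text
clock: 2.37
position: [420.9, -80.1, 162.3]
ee_rot: [-0.035, 0.999, 0.0, -0.005]
contact_force: [-0.9, 0.5, -0.2]
gripper_width: -0.6
grasp_force: 0.0
```

Call:
send_rows(
  targets=[
    {"gripper": 1,"x": -0.5,"y": 0,"z": 0,"ax": 0,"ay": 0,"az": 0},
    {"gripper": 1,"x": -0.5,"y": 0,"z": 0,"ax": 0,"ay": 0,"az": 0},
    {"gripper": 1,"x": -0.5,"y": 0,"z": 0,"ax": 0,"ay": 0,"az": 0},
    {"gripper": 1,"x": -0.5,"y": 0,"z": 0,"ax": 0,"ay": 0,"az": 0},
    {"gripper": 1,"x": -0.5,"y": 0,"z": 0,"ax": 0,"ay": 0,"az": 0},
  ],
)

```text
clock: 2.78
position: [452.0, -77.2, 169.0]
ee_rot: [-0.037, 0.999, 0.0, 0.002]
contact_force: [0.0, -0.2, -0.9]
gripper_width: 0.1
grasp_force: 0.0
```

Call:
send_rows(
  targets=[
    {"gripper": 1,"x": -0.6,"y": 0,"z": 0,"ax": 0,"ay": 0,"az": 0},
    {"gripper": 1,"x": -0.8,"y": 0,"z": 0,"ax": 0,"ay": 0,"az": 0},
    {"gripper": 1,"x": -1,"y": 0,"z": 0,"ax": 0,"ay": 0,"az": 0},
    {"gripper": 1,"x": -1,"y": 0,"z": 0,"ax": 0,"ay": 0,"az": 0},
    {"gripper": 1,"x": -1,"y": 0,"z": 0,"ax": 0,"ay": 0,"az": 0},
  ],
)

```text
clock: 3.2
position: [495.4, -73.6, 167.4]
ee_rot: [-0.037, 0.999, -0.0, 0.0]
contact_force: [0.1, 0.6, 0.5]
gripper_width: -0.2
grasp_force: 0.0
```

Call:
send_rows(
  targets=[
    {"gripper": 1,"x": -1.2,"y": 0,"z": 0,"ax": 0,"ay": 0,"az": 0},
    {"gripper": 1,"x": -1.2,"y": 0,"z": 0,"ax": 0,"ay": 0,"az": 0},
    {"gripper": 1,"x": -1.2,"y": 0,"z": 0,"ax": 0,"ay": 0,"az": 0},
    {"gripper": 1,"x": -1.2,"y": 0,"z": 0,"ax": 0,"ay": 0,"az": 0},
    {"gripper": 1,"x": -1.2,"y": 0,"z": 0,"ax": 0,"ay": 0,"az": 0},
  ],
)

```text
clock: 3.62
position: [555.3, -69.1, 167.1]
ee_rot: [-0.037, 0.999, -0.0, -0.0]
contact_force: [-0.7, 0.9, 0.1]
gripper_width: 0.2
grasp_force: 0.0
```

Call:
send_rows(
  targets=[
    {"gripper": 1,"x": -0.8,"y": 0,"z": 0,"ax": 0,"ay": 0,"az": 0},
    {"gripper": 1,"x": -0.8,"y": 0,"z": 0,"ax": 0,"ay": 0,"az": 0},
    {"gripper": 1,"x": -0.6,"y": 0,"z": 0,"ax": 0,"ay": 0,"az": 0},
    {"gripper": 1,"x": -0.6,"y": 0,"z": 0,"ax": 0,"ay": 0,"az": 0},
    {"gripper": 1,"x": -0.4,"y": 0,"z": 0,"ax": 0,"ay": 0,"az": 0},
  ],
)

```text
clock: 4.03
position: [586.4, -66.9, 167.3]
ee_rot: [-0.037, 0.999, -0.0, -0.0]
contact_force: [-0.1, -0.5, 0.1]
gripper_width: -0.2
grasp_force: 0.0
```

Call:
send_rows(
  targets=[
    {"gripper": 1,"x": -0.3,"y": 0,"z": 0,"ax": 0,"ay": 0,"az": 0},
    {"gripper": 1,"x": -0.3,"y": 0,"z": 0,"ax": 0,"ay": 0,"az": 0},
    {"gripper": 1,"x": -0.3,"y": 0,"z": 0,"ax": 0,"ay": 0,"az": 0},
    {"gripper": 1,"x": 0,"y": 0,"z": 0,"ax": 0,"ay": 0,"az": 0},
  ],
)

```text
clock: 4.37
position: [595.3, -66.3, 167.5]
ee_rot: [-0.037, 0.999, -0.0, 0.0]
contact_force: [-0.2, 0.5, -0.3]
gripper_width: -0.1
grasp_force: 0.0
```

```bash
python3 - <<'E'
from h import *
s=arm.read_state();print(s['position'],s['contact_force'])
shot('wrist','w1')
E
```

```text
[595.25302223 -66.2541353  167.48757899] [-0.16065614  0.48011086 -0.27013432]
```

View pics/w1.png

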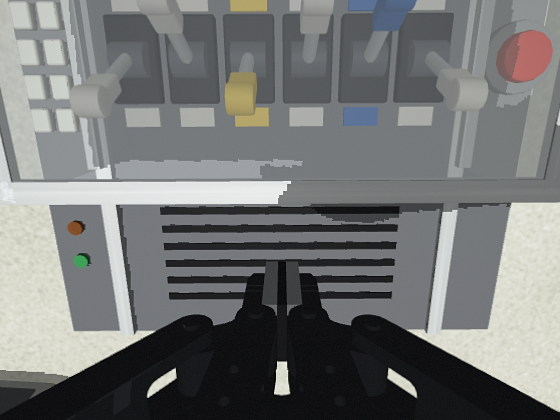

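```bash
python3 - <<'E'
from h import *
d=np.load('pics/w1.npy')
for p in[(200,190),(400,190),(100,5),(240,95),(281,270),(525,55)]: print(p,d[p[1],p[0]],px2w('wrist',p,depth=float(d[p[1],p[0]])).round(0))
im,_=shot('top','top1');c=cv2.resize(im[130:270,225:375],None,fx=4,fy=4,interpolation=cv2.INTER_CUBIC);a,_=shot('scene','s1');a=cv2.resize(a[170:340,150:380],None,fx=2.5,fy=2.5)
h=max(c.shape[0],a.shape[0]);o=np.zeros((h,c.shape[1]+a.shape[1],3),np.uint8);o[:c.shape[0],:c.shape[1]]=c;o[:a.shape[0],c.shape[1]:]=a
o=cv2.resize(o,(800,int(h*800/o.shape[1])));cv2.imwrite('pics/c1.png',o[:,:,::-1])
E
```

```text
(200, 190) 187.14088 [ 567. -110.  158.]
(400, 190) 188.31436 [560.  -8. 157.]
(100, 5) 164.73882 [ 486. -155.  156.]
(240, 95) 174.97675 [519. -91. 157.]
(281, 270) 143.58105 [584. -67. 210.]
(525, 55) 169.57675 [492.  39. 158.]
```

View pics/c1.png

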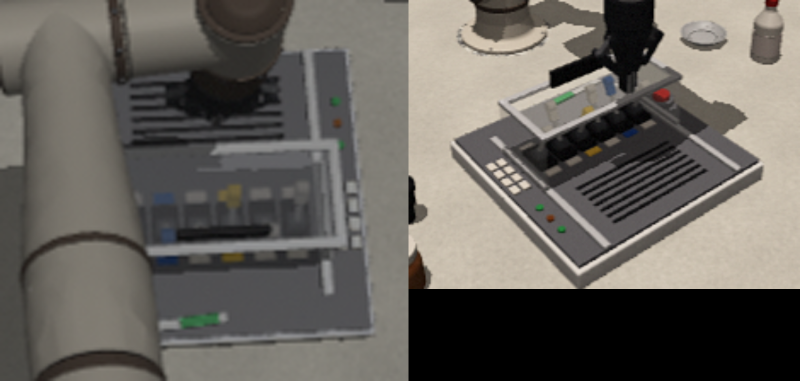

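The hood hasn't moved: the handle is still forward. The visible finger tip sits near z≈205, above the 188 handle top, so I'll measure the true tip position.

```bash
python3 - <<'E'
from h import *
d=np.load('pics/w1.npy')
for v in list(range(252,284,4))+[300,330]:
    print(v,[px2w('wrist',(u,v),depth=float(d[v,u])).round(0).tolist() for u in(270,281,294)])
m=arm.camera_model('wrist');s=arm.read_state();T=np.linalg.inv(np.array(m['cam_to_world']));K=np.array([[m['fx'],0,m['cx']],[0,m['fy'],m['cy']],[0,0,1]])
print(s['position'],s['ee_rot'],s['joints'],s['gripper_width'])
p=cv2.projectPoints(np.array([s['position'],s['position']+[0,0,40]]),cv2.Rodrigues(T[:3,:3])[0],T[:3,3],K,np.array(m['distortion']))[0];print(p.ravel())
E
```

```text
252 [[647.0, -72.0, 44.0], [645.0, -63.0, 46.0], [644.0, -51.0, 46.0]]
256 [[650.0, -72.0, 47.0], [650.0, -62.0, 45.0], [649.0, -51.0, 45.0]]
260 [[653.0, -72.0, 47.0], [653.0, -62.0, 46.0], [651.0, -51.0, 48.0]]
264 [[583.0, -72.0, 206.0], [583.0, -67.0, 204.0], [583.0, -62.0, 205.0]]
268 [[583.0, -71.0, 209.0], [583.0, -67.0, 208.0], [583.0, -62.0, 209.0]]
272 [[583.0, -71.0, 213.0], [583.0, -67.0, 212.0], [583.0, -62.0, 212.0]]
276 [[583.0, -71.0, 216.0], [583.0, -67.0, 216.0], [583.0, -62.0, 216.0]]
280 [[584.0, -71.0, 217.0], [583.0, -67.0, 219.0], [583.0, -62.0, 218.0]]
300 [[584.0, -71.0, 233.0], [583.0, -67.0, 233.0], [583.0, -63.0, 233.0]]
330 [[582.0, -70.0, 251.0], [593.0, -66.0, 236.0], [582.0, -64.0, 251.0]]
[594.65147889 -66.2868405  167.45748319] [-3.69237266e-02  9.99318085e-01  1.87873608e-05 -6.24623275e-05] [ 1.59312812e-01  3.65105801e-01 -1.10677987e-01 -5.91052808e-05
 -1.09513194e+00 -1.65621783e+00] 0.197333212973198
[281.04833932 253.48701721 281.00782196 292.58138123]
```

Call:
send_rows(
  targets=[
    {"gripper": 1,"x": 4,"y": 0,"z": -0.5,"ax": 0,"ay": 0,"az": 0},
    {"gripper": 1,"x": 4,"y": 0,"z": 0,"ax": 0,"ay": 0,"az": 0},
    {"gripper": 1,"x": 4,"y": 0,"z": 0,"ax": 0,"ay": 0,"az": 0},
    {"gripper": 1,"x": 4.1,"y": 0,"z": 0,"ax": 0,"ay": 0,"az": 0},
    {"gripper": 1,"x": 0.3,"y": 0,"z": 0,"ax": 0,"ay": 0,"az": 0},
  ],
)

```text
clock: 4.93
position: [423.2, -79.2, 171.5]
ee_rot: [-0.036, 0.999, 0.001, -0.003]
contact_force: [-0.2, -0.0, 0.6]
gripper_width: 0.1
grasp_force: 0.0
```

```bash
python3 - <<'E'
from h import *
s=arm.read_state();print(s['position'])
im,d=shot('wrist','w2')
for v in range(256,290,4): print(v,px2w('wrist',(270,v),depth=float(d[v,270])).round(0))
for p in[(195,322),(130,370),(240,330),(240,390),(330,390),(281,350),(281,415),(320,300)]: print(p,px2w('wrist',p,depth=float(d[p[1],p[0]])).round(0))
print('handle?',[(u,v,px2w('wrist',(u,v),depth=float(d[v,u])).round(0).tolist()) for u in(200,340,380) for v in range(270,380,15)])
E
```

```text
[423.1791267 -79.1595409 171.5360793]
256 [479. -85.  59.]
260 [484. -84.  55.]
264 [416. -84. 210.]
268 [416. -84. 212.]
272 [415. -84. 218.]
276 [416. -84. 221.]
280 [416. -84. 223.]
284 [416. -84. 227.]
288 [415. -84. 231.]
(195, 322) [ 415. -105.  254.]
(130, 370) [ 417. -116.  272.]
(240, 330) [415. -91. 256.]
(240, 390) [411. -89. 283.]
(330, 390) [408. -70. 285.]
(281, 350) [433. -79. 241.]
(281, 415) [416. -80. 284.]
(320, 300) [418. -66. 231.]
handle? [(200, 270, [447.0, -123.0, 157.0]), (200, 285, [455.0, -123.0, 159.0]), (200, 300, [463.0, -122.0, 162.0]), (200, 315, [416.0, -104.0, 249.0]), (200, 330, [416.0, -103.0, 257.0]), (200, 345, [419.0, -102.0, 259.0]), (200, 360, [423.0, -102.0, 260.0]), (200, 375, [428.0, -102.0, 260.0]), (340, 270, [441.0, -44.0, 157.0]), (340, 285, [450.0, -44.0, 159.0]), (340, 300, [457.0, -43.0, 163.0]), (340, 315, [457.0, -46.0, 178.0]), (340, 330, [418.0, -61.0, 249.0]), (340, 345, [408.0, -66.0, 270.0]), (340, 360, [408.0, -67.0, 275.0]), (340, 375, [408.0, -68.0, 280.0]), (380, 270, [439.0, -22.0, 158.0]), (380, 285, [448.0, -21.0, 159.0]), (380, 300, [458.0, -19.0, 158.0]), (380, 315, [456.0, -25.0, 178.0]), (380, 330, [412.0, -52.0, 257.0]), (380, 345, [412.0, -54.0, 264.0]), (380, 360, [416.0, -53.0, 264.0]), (380, 375, [424.0, -51.0, 261.0])]
```

Call:
send_rows(
  targets=[
    {"gripper": 1,"x": 0,"y": 0,"z": 1.9,"ax": 0,"ay": 0,"az": 0},
    {"gripper": 1,"x": 0,"y": 0,"z": 1.9,"ax": 0,"ay": 0,"az": 0},
    {"gripper": 1,"x": -0.3,"y": 0,"z": 0,"ax": 0,"ay": 0,"az": 0},
    {"gripper": 1,"x": -0.6,"y": 0,"z": 0,"ax": 0,"ay": 0,"az": 0},
    {"gripper": 1,"x": -0.8,"y": 0,"z": 0,"ax": 0,"ay": 0,"az": 0},
  ],
)

```text
clock: 5.4
position: [448.9, -77.2, 135.0]
ee_rot: [-0.037, 0.999, -0.0, -0.001]
contact_force: [-3.4, 0.2, 0.9]
gripper_width: -0.2
grasp_force: 1.6
```

Call:
send_rows(
  targets=[
    {"gripper": 1,"x": -0.5,"y": 0,"z": 0,"ax": 0,"ay": 0,"az": 0},
    {"gripper": 1,"x": -0.5,"y": 0,"z": 0,"ax": 0,"ay": 0,"az": 0},
    {"gripper": 1,"x": -0.5,"y": 0,"z": 0,"ax": 0,"ay": 0,"az": 0},
    {"gripper": 1,"x": -0.5,"y": 0,"z": 0,"ax": 0,"ay": 0,"az": 0},
  ],
)

```text
clock: 5.73
position: [469.0, -75.6, 134.9]
ee_rot: [-0.037, 0.999, 0.0, 0.0]
contact_force: [-2.8, -0.2, 2.0]
gripper_width: 0.1
grasp_force: 1.2
```

Contact at about 2–3 N, so the hood is sliding. I'll keep pushing.

Call:
send_rows(
  targets=[
    {"gripper": 1,"x": -1,"y": 0,"z": 0,"ax": 0,"ay": 0,"az": 0},
    {"gripper": 1,"x": -1,"y": 0,"z": 0,"ax": 0,"ay": 0,"az": 0},
    {"gripper": 1,"x": -1,"y": 0,"z": 0,"ax": 0,"ay": 0,"az": 0},
    {"gripper": 1,"x": -1,"y": 0,"z": 0,"ax": 0,"ay": 0,"az": 0},
    {"gripper": 1,"x": -1,"y": 0,"z": 0,"ax": 0,"ay": 0,"az": 0},
  ],
)

```text
clock: 6.15
position: [519.2, -71.8, 134.4]
ee_rot: [-0.037, 0.999, -0.0, -0.0]
contact_force: [-2.7, -0.3, 2.6]
gripper_width: 0.1
grasp_force: 1.5
```

Call:
send_rows(
  targets=[
    {"gripper": 1,"x": -1,"y": 0,"z": 0,"ax": 0,"ay": 0,"az": 0},
    {"gripper": 1,"x": -1,"y": 0,"z": 0,"ax": 0,"ay": 0,"az": 0},
    {"gripper": 1,"x": -1,"y": 0,"z": 0,"ax": 0,"ay": 0,"az": 0},
    {"gripper": 1,"x": -1,"y": 0,"z": 0,"ax": 0,"ay": 0,"az": 0},
    {"gripper": 1,"x": -1,"y": 0,"z": 0,"ax": 0,"ay": 0,"az": 0},
  ],
)

```text
clock: 6.57
position: [568.9, -68.0, 134.2]
ee_rot: [-0.037, 0.999, 0.0, -0.0]
contact_force: [-2.8, 1.5, 2.2]
gripper_width: -0.1
grasp_force: 1.5
```

Call:
send_rows(
  targets=[
    {"gripper": 1,"x": -0.7,"y": 0,"z": 0,"ax": 0,"ay": 0,"az": 0},
    {"gripper": 1,"x": -0.5,"y": 0,"z": 0,"ax": 0,"ay": 0,"az": 0},
    {"gripper": 1,"x": -0.4,"y": 0,"z": 0,"ax": 0,"ay": 0,"az": 0},
    {"gripper": 1,"x": -0.3,"y": 0,"z": 0,"ax": 0,"ay": 0,"az": 0},
    {"gripper": 1,"x": -0.2,"y": 0,"z": 0,"ax": 0,"ay": 0,"az": 0},
  ],
)

```text
clock: 6.98
position: [586.5, -66.9, 134.1]
ee_rot: [-0.037, 0.999, -0.0, -0.003]
contact_force: [-11.5, 2.4, 6.9]
gripper_width: -0.5
grasp_force: 5.4
```

Call:
send_rows(
  targets=[
    {"gripper": 1,"x": -0.2,"y": 0,"z": 0,"ax": 0,"ay": 0,"az": 0},
    {"gripper": 1,"x": -0.1,"y": 0,"z": 0,"ax": 0,"ay": 0,"az": 0},
    {"gripper": 1,"x": 0,"y": 0,"z": 0,"ax": 0,"ay": 0,"az": 0},
  ],
)

```text
clock: 7.23
position: [586.2, -66.9, 134.2]
ee_rot: [-0.037, 0.999, -0.0, -0.006]
contact_force: [-14.2, 1.6, 7.9]
gripper_width: -0.2
grasp_force: 6.9
```

Call:
send_rows(
  targets=[
    {"gripper": 1,"x": 1.5,"y": 0,"z": -3,"ax": 0,"ay": 0,"az": 0},
    {"gripper": 1,"x": 4,"y": 0,"z": -4,"ax": 0,"ay": 0,"az": 0},
    {"gripper": 1,"x": 4,"y": 0,"z": -4,"ax": 0,"ay": 0,"az": 0},
    {"gripper": 1,"x": 4,"y": 0,"z": 0,"ax": 0,"ay": 0,"az": 0},
    {"gripper": 1,"x": 3,"y": 0,"z": 0,"ax": 0,"ay": 0,"az": 0},
  ],
)

```text
clock: 7.65
position: [448.1, -77.3, 225.6]
ee_rot: [-0.037, 0.999, 0.0, 0.003]
contact_force: [-0.4, 0.8, -1.3]
gripper_width: -0.0
grasp_force: 0.0
```

Call:
send_rows(
  targets=[
    {"gripper": 1,"x": 2,"y": 0,"z": 0,"ax": 0,"ay": 0,"az": 0},
    {"gripper": 1,"x": 0,"y": 0,"z": 0,"ax": 0,"ay": 0,"az": 0},
  ],
)

```text
clock: 7.82
position: [425.7, -79.1, 224.5]
ee_rot: [-0.037, 0.999, 0.0, 0.002]
contact_force: [0.1, -0.7, -0.6]
gripper_width: -0.1
grasp_force: 0.0
```

```bash
python3 - <<'E'
from h import *
s=arm.read_state();print(s['position'])
im,d=shot('wrist','w3')
for n in('blue_head','yellow_head','white1_head','hood_handle','switch_blue','switch_yellow'):
    for b in arm.boxes_of('wrist',n)[:3]:
        l,t,w,h=b['rect'];u,v=int(l+w/2),int(t+h/2);print(n,round(b['score'],2),np.round(b['rect']),px2w('wrist',(u,v),depth=float(d[min(v,419),u])).round(0))
E
```

```text
[425.70131378 -79.0660495  224.53651122]
blue_head 0.96 [340. 242.  29.  21.] [464. -18. 134.]
yellow_head 0.47 [249. 248.  13.  24.] [500. -98.  79.]
white1_head 0.7 [293. 243.  26.  21.] [467. -56. 133.]
hood_handle 0.95 [139. 323. 284.  75.] [439. -78. 292.]
switch_yellow 0.66 [240. 200.  35.  75.] [486. -98.  55.]
```

View pics/w3.png

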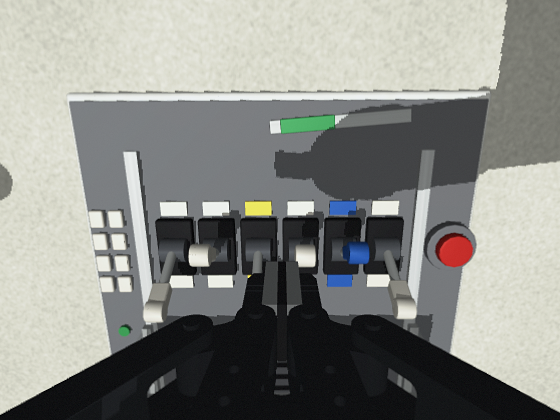

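The row is free. From the left, the heads are: white on (157,305), white off (203,255), yellow on (hidden by the finger), white off (305,255), blue off (356,252), white on (402,305). The hood's front edge is at about row 320.

```bash
python3 - <<'E'
from h import *
d=np.load('pics/w3.npy')
P=lambda u,v:px2w('wrist',(u,v),depth=float(d[v,u])).round(0)
for n,p in dict(wm105=(157,305),wm63=(203,255),w21=(306,255),blue=(357,252),w105=(402,305),estop=(455,250),blfoot=(330,240),e1=(425,320),e2=(420,326),e3=(425,335),e4=(150,330)).items(): print(n,P(*p))
print('tags z47',[px2w('wrist',p,47).round(0).tolist() for p in[(343,208),(340,281),(258,208)]])
print('front edge',[px2w('wrist',p,45).round(0).tolist() for p in[(70,97),(487,97)]])
for v in range(300,345,4): print(v,P(440,v),P(125,v))
E
```

```text
wm105 [ 525. -175.  126.]
wm63 [ 474. -136.  132.]
w21 [468. -56. 133.]
blue [462. -17. 133.]
w105 [507.  26. 131.]
estop [480.  94.  67.]
blfoot [484. -26.  54.]
e1 [575.  92.  42.]
e2 [582.  87.  44.]
e3 [592.  94.  44.]
e4 [ 597. -206.   59.]
tags z47 [[452.0, -15.0, 47.0], [532.0, -9.0, 47.0], [458.0, -99.0, 47.0]]
front edge [[366.0, -276.0, 45.0], [338.0, 103.0, 45.0]]
300 [547. 102.  45.] [ 572. -237.   44.]
304 [553. 104.  44.] [ 577. -237.   45.]
308 [557. 104.  44.] [ 583. -238.   43.]
312 [563. 106.  44.] [ 588. -238.   43.]
316 [568. 107.  43.] [ 593. -238.   44.]
320 [573. 108.  43.] [ 598. -238.   44.]
324 [578. 109.  43.] [ 602. -239.   44.]
328 [582. 109.  44.] [ 605. -237.   48.]
332 [586. 110.  45.] [ 611. -238.   47.]
336 [592. 111.  45.] [ 618. -239.   44.]
340 [598. 112.  44.] [ 622. -239.   45.]
344 [603. 113.  44.] [ 629. -240.   44.]
```

Call:
send_rows(
  targets=[
    {"gripper": 1,"x": 0,"y": 3,"z": 2.8,"ax": 0,"ay": 0,"az": 0},
    {"gripper": 1,"x": 0,"y": 3,"z": 3,"ax": 0,"ay": 0,"az": 0},
    {"gripper": 1,"x": 0,"y": 0,"z": 3,"ax": 0,"ay": 0,"az": 0},
    {"gripper": 1,"x": 0,"y": 0,"z": 3,"ax": 0,"ay": 0,"az": 0},
    {"gripper": 1,"x": 0,"y": 0,"z": 3,"ax": 0,"ay": 0,"az": 0},
  ],
)

```text
clock: 8.58
position: [424.7, -18.5, 74.5]
ee_rot: [-0.038, 0.999, 0.0, 0.0]
contact_force: [0.8, 1.7, 0.2]
gripper_width: -0.1
grasp_force: 0.0
```

Call:
send_rows(
  targets=[
    {"gripper": 1,"x": -0.5,"y": 0,"z": 0,"ax": 0,"ay": 0,"az": 0},
    {"gripper": 1,"x": -0.5,"y": 0,"z": 0,"ax": 0,"ay": 0,"az": 0},
    {"gripper": 1,"x": -0.5,"y": 0,"z": 0,"ax": 0,"ay": 0,"az": 0},
    {"gripper": 1,"x": -0.5,"y": 0,"z": 0,"ax": 0,"ay": 0,"az": 0},
    {"gripper": 1,"x": 0,"y": 0,"z": 0,"ax": 0,"ay": 0,"az": 0},
  ],
)

```text
clock: 9.0
position: [446.3, -17.5, 77.5]
ee_rot: [-0.037, 0.999, 0.0, 0.002]
contact_force: [0.6, 0.0, 0.1]
gripper_width: -0.0
grasp_force: 0.0
```

Call:
send_rows(
  targets=[
    {"gripper": 1,"x": -0.5,"y": 0,"z": 0,"ax": 0,"ay": 0,"az": 0},
    {"gripper": 1,"x": -0.5,"y": 0,"z": 0,"ax": 0,"ay": 0,"az": 0},
    {"gripper": 1,"x": -0.5,"y": 0,"z": 0,"ax": 0,"ay": 0,"az": 0},
    {"gripper": 1,"x": -0.5,"y": 0,"z": 0,"ax": 0,"ay": 0,"az": 0},
    {"gripper": 1,"x": -0.5,"y": 0,"z": 0,"ax": 0,"ay": 0,"az": 0},
  ],
)

```text
clock: 9.42
position: [469.5, -15.9, 76.1]
ee_rot: [-0.037, 0.999, 0.0, 0.0]
contact_force: [-2.4, -0.0, 1.0]
gripper_width: -0.0
grasp_force: 0.9
```

Call:
send_rows(
  targets=[
    {"gripper": 1,"x": -0.5,"y": 0,"z": 0,"ax": 0,"ay": 0,"az": 0},
    {"gripper": 1,"x": -0.5,"y": 0,"z": 0,"ax": 0,"ay": 0,"az": 0},
    {"gripper": 1,"x": -0.5,"y": 0,"z": 0,"ax": 0,"ay": 0,"az": 0},
    {"gripper": 1,"x": -0.4,"y": 0,"z": 0,"ax": 0,"ay": 0,"az": 0},
    {"gripper": 1,"x": -0.3,"y": 0,"z": 0,"ax": 0,"ay": 0,"az": 0},
  ],
)

```text
clock: 9.83
position: [490.7, -14.4, 75.4]
ee_rot: [-0.037, 0.999, -0.0, -0.001]
contact_force: [-2.4, -0.5, -0.3]
gripper_width: -0.0
grasp_force: 1.0
```

Call:
send_rows(
  targets=[
    {"gripper": 1,"x": -0.3,"y": 0,"z": 0,"ax": 0,"ay": 0,"az": 0},
    {"gripper": 1,"x": -0.3,"y": 0,"z": 0,"ax": 0,"ay": 0,"az": 0},
    {"gripper": 1,"x": -0.2,"y": 0,"z": 0,"ax": 0,"ay": 0,"az": 0},
    {"gripper": 1,"x": 0,"y": 0,"z": 0,"ax": 0,"ay": 0,"az": 0},
  ],
)

```text
clock: 10.17
position: [491.9, -14.6, 75.1]
ee_rot: [-0.036, 0.999, -0.001, -0.008]
contact_force: [-16.4, 4.9, 11.2]
gripper_width: -0.3
grasp_force: 9.8
```

Call:
send_rows(
  targets=[
    {"gripper": 1,"x": 1.5,"y": 0,"z": 0,"ax": 0,"ay": 0,"az": 0},
    {"gripper": 1,"x": 2,"y": 0,"z": -3,"ax": 0,"ay": 0,"az": 0},
    {"gripper": 1,"x": 3,"y": -2,"z": -4,"ax": 0,"ay": 0,"az": 0},
    {"gripper": 1,"x": 2,"y": -3,"z": -4,"ax": 0,"ay": 0,"az": 0},
    {"gripper": 1,"x": 0,"y": -3,"z": -4,"ax": 0,"ay": 0,"az": 0},
  ],
)

```text
clock: 10.58
position: [427.9, -83.0, 202.8]
ee_rot: [-0.038, 0.999, 0.0, 0.001]
contact_force: [1.5, 0.1, -0.6]
gripper_width: 0.1
grasp_force: 0.0
```

Call:
send_rows(
  targets=[
    {"gripper": 1,"x": 0,"y": -3,"z": 0,"ax": 0,"ay": 0,"az": 0},
    {"gripper": 1,"x": 0,"y": -3,"z": 0,"ax": 0,"ay": 0,"az": 0},
    {"gripper": 1,"x": 0,"y": 0,"z": 0,"ax": 0,"ay": 0,"az": 0},
  ],
)

```text
clock: 10.83
position: [436.3, -145.9, 202.7]
ee_rot: [-0.035, 0.999, -0.001, 0.003]
contact_force: [-0.1, 0.1, 0.3]
gripper_width: 0.1
grasp_force: 0.0
```

```bash
python3 - <<'E'
from h import *
s=arm.read_state();print(s['position'])
im,d=shot('wrist','w4')
for n in('blue_head','yellow_head','white1_head'):
    for b in arm.boxes_of('wrist',n)[:5]:
        l,t,w,h=b['rect'];u,v=int(l+w/2),int(t+h/2);print(n,round(b['score'],2),np.round(b['rect']),px2w('wrist',(u,v),depth=float(d[min(v,419),u])).round(0))
E
```

```text
[ 436.28753958 -145.90811124  202.65022011]
blue_head 0.8 [419. 255.  43.  76.] [501. -10. 109.]
yellow_head 0.89 [325. 252.  23.  71.] [504. -93. 104.]
white1_head 0.91 [372. 248.  45.  24.] [463. -59. 133.]
white1_head 0.71 [  1. 267.  24.  57.] [ 584. -425.   17.]
```

View pics/w4.png

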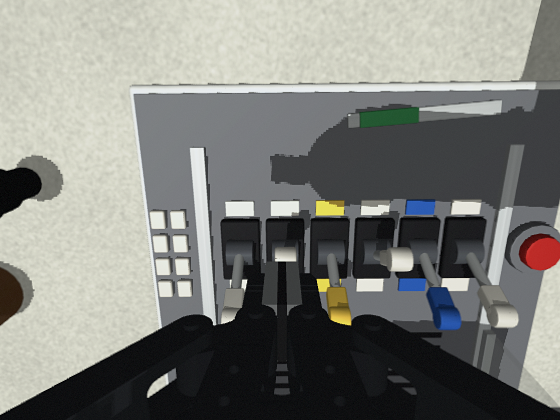

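Blue now leans fully away, with its head at (446,318) matching the white-on neighbour at (498,315). Yellow's head is at about (338,312).

```bash
python3 - <<'E'
from h import *
d=np.load('pics/w4.npy')
R=np.array([[.9973,.0736],[-.0736,.9973]])
for n,p in dict(blue=(446,316),blue2=(446,322),w105=(498,312),w105b=(498,320),yel=(339,310),yel2=(338,302)).items():
    P=px2w('wrist',p,depth=float(d[p[1],p[0]]));print(n,P.round(0),(R@(P[:2]-[495,-76])).round(1))
E
```

```text
blue [507. -12. 131.] [16.6 63.2]
blue2 [512. -11. 131.] [22.1 64. ]
w105 [501.  27. 130.] [ 13.7 102.5]
w105b [506.  27. 133.] [ 18.7 101.6]
yel [511. -92. 126.] [ 15.  -17.1]
yel2 [510. -91. 116.] [ 13.5 -16.5]
```

Call:
send_rows(
  targets=[
    {"gripper": 1,"x": -3,"y": 1.5,"z": 0,"ax": 0,"ay": 0,"az": 0},
    {"gripper": 1,"x": -3,"y": 1.5,"z": 0,"ax": 0,"ay": 0,"az": 0},
    {"gripper": 1,"x": -3,"y": 1.6,"z": 0,"ax": 0,"ay": 0,"az": 0},
    {"gripper": 1,"x": -2.7,"y": 0,"z": 0,"ax": 0,"ay": 0,"az": 0},
    {"gripper": 1,"x": 0,"y": 0,"z": 0,"ax": 0,"ay": 0,"az": 0},
  ],
)

```text
clock: 11.45
position: [552.3, -85.5, 200.2]
ee_rot: [-0.039, 0.999, -0.0, 0.001]
contact_force: [-0.8, -1.0, 0.2]
gripper_width: -0.0
grasp_force: 0.0
```

Call:
send_rows(
  targets=[
    {"gripper": 1,"x": 0,"y": 0,"z": 2,"ax": 0,"ay": 0,"az": 0},
    {"gripper": 1,"x": 0,"y": 0,"z": 0,"ax": 0,"ay": 0,"az": 0},
  ],
)

```text
clock: 11.62
position: [545.7, -86.5, 177.6]
ee_rot: [-0.038, 0.999, 0.001, -0.003]
contact_force: [-0.7, 0.3, -2.1]
gripper_width: -0.1
grasp_force: 0.0
```

Call:
send_rows(
  targets=[
    {"gripper": 1,"x": -0.2,"y": -0.5,"z": 1,"ax": 0,"ay": 0,"az": 0},
    {"gripper": 1,"x": 0,"y": 0,"z": 2.2,"ax": 0,"ay": 0,"az": 0},
    {"gripper": 1,"x": 0,"y": 0,"z": 2.2,"ax": 0,"ay": 0,"az": 0},
    {"gripper": 1,"x": 0,"y": 0,"z": 2.2,"ax": 0,"ay": 0,"az": 0},
    {"gripper": 1,"x": 0,"y": 0,"z": 0,"ax": 0,"ay": 0,"az": 0},
  ],
)

```text
clock: 12.03
position: [546.7, -93.0, 101.2]
ee_rot: [-0.037, 0.999, 0.0, -0.004]
contact_force: [-0.4, 0.5, -0.5]
gripper_width: 0.1
grasp_force: 0.0
```

Call:
send_rows(
  targets=[
    {"gripper": 1,"x": 0,"y": 0,"z": 1.2,"ax": 0,"ay": 0,"az": 0},
    {"gripper": 1,"x": 0,"y": 0,"z": 1,"ax": 0,"ay": 0,"az": 0},
    {"gripper": 1,"x": 0,"y": 0,"z": 0,"ax": 0,"ay": 0,"az": 0},
  ],
)

```text
clock: 12.28
position: [549.1, -92.9, 82.2]
ee_rot: [-0.037, 0.999, 0.0, -0.001]
contact_force: [-0.2, -0.5, 0.3]
gripper_width: 0.3
grasp_force: 0.0
```

Call:
send_rows(
  targets=[
    {"gripper": 1,"x": 0.5,"y": 0,"z": 0,"ax": 0,"ay": 0,"az": 0},
    {"gripper": 1,"x": 0.5,"y": 0,"z": 0,"ax": 0,"ay": 0,"az": 0},
    {"gripper": 1,"x": 0.5,"y": 0,"z": 0,"ax": 0,"ay": 0,"az": 0},
    {"gripper": 1,"x": 0.5,"y": 0,"z": 0,"ax": 0,"ay": 0,"az": 0},
    {"gripper": 1,"x": 0.5,"y": 0,"z": 0,"ax": 0,"ay": 0,"az": 0},
  ],
)

```text
clock: 12.7
position: [526.0, -94.6, 84.4]
ee_rot: [-0.037, 0.999, -0.0, 0.002]
contact_force: [2.4, -0.2, 0.9]
gripper_width: -0.2
grasp_force: 1.1
```

Call:
send_rows(
  targets=[
    {"gripper": 1,"x": 0.5,"y": 0,"z": 0,"ax": 0,"ay": 0,"az": 0},
    {"gripper": 1,"x": 0.5,"y": 0,"z": 0,"ax": 0,"ay": 0,"az": 0},
    {"gripper": 1,"x": 0.5,"y": 0,"z": 0,"ax": 0,"ay": 0,"az": 0},
    {"gripper": 1,"x": 0.5,"y": 0,"z": 0,"ax": 0,"ay": 0,"az": 0},
    {"gripper": 1,"x": 0.5,"y": 0,"z": 0,"ax": 0,"ay": 0,"az": 0},
  ],
)

```text
clock: 13.12
position: [499.3, -96.6, 82.8]
ee_rot: [-0.037, 0.999, 0.0, -0.0]
contact_force: [2.2, 0.2, -0.6]
gripper_width: 0.0
grasp_force: 1.0
```

Call:
send_rows(
  targets=[
    {"gripper": 1,"x": 0.4,"y": 0,"z": 0,"ax": 0,"ay": 0,"az": 0},
    {"gripper": 1,"x": 0.4,"y": 0,"z": 0,"ax": 0,"ay": 0,"az": 0},
    {"gripper": 1,"x": 0.4,"y": 0,"z": 0,"ax": 0,"ay": 0,"az": 0},
    {"gripper": 1,"x": 0.2,"y": 0,"z": 0,"ax": 0,"ay": 0,"az": 0},
  ],
)

```text
clock: 13.45
position: [487.4, -97.5, 83.5]
ee_rot: [-0.037, 0.999, 0.0, 0.002]
contact_force: [6.1, 1.0, -0.7]
gripper_width: -0.1
grasp_force: 2.5
```

Call:
send_rows(
  targets=[
    {"gripper": 1,"x": 0.3,"y": 0,"z": 0,"ax": 0,"ay": 0,"az": 0},
    {"gripper": 1,"x": 0.2,"y": 0,"z": 0,"ax": 0,"ay": 0,"az": 0},
    {"gripper": 1,"x": 0,"y": 0,"z": 0,"ax": 0,"ay": 0,"az": 0},
  ],
)

```text
clock: 13.7
position: [486.8, -97.4, 84.9]
ee_rot: [-0.038, 0.999, -0.0, 0.006]
contact_force: [10.2, 0.5, -1.0]
gripper_width: 0.4
grasp_force: 4.0
```

Call:
send_rows(
  targets=[
    {"gripper": 1,"x": -1.5,"y": 0,"z": 0,"ax": 0,"ay": 0,"az": 0},
    {"gripper": 1,"x": -1,"y": 0,"z": -3.5,"ax": 0,"ay": 0,"az": 0},
    {"gripper": 1,"x": 0,"y": 1,"z": -4,"ax": 0,"ay": 0,"az": 0},
    {"gripper": 1,"x": 0,"y": 1,"z": -4,"ax": 0,"ay": 0,"az": 0},
    {"gripper": 1,"x": 0,"y": 0,"z": 0,"ax": 0,"ay": 0,"az": 0},
  ],
)

```text
clock: 14.12
position: [508.5, -75.7, 206.0]
ee_rot: [-0.038, 0.999, -0.001, 0.006]
contact_force: [0.2, 1.0, 0.3]
gripper_width: -0.3
grasp_force: 0.0
```

```bash
python3 - <<'E'
from h import *
s=arm.read_state();print(s['position'])
im,d=shot('wrist','w5')
cv2.imwrite('pics/w5t.png',cv2.imread('pics/w5.png'))
E
```

```text
[508.46510724 -75.69549118 206.02410822]
```

View pics/w5.png

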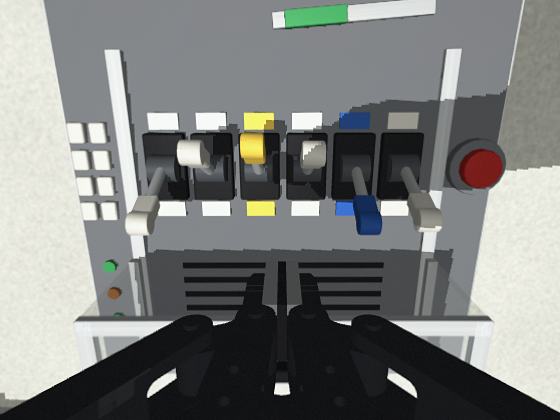

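Yellow is fully off (head at (253,148), in line with the off whites at row 154) and blue is on at (368,222). Next I'll go behind the handle.

Call:
send_rows(
  targets=[
    {"gripper": 1,"x": -3.5,"y": 0,"z": 0,"ax": 0,"ay": 0,"az": 0},
    {"gripper": 1,"x": -3.5,"y": 0,"z": 0,"ax": 0,"ay": 0,"az": 0},
    {"gripper": 1,"x": -3.5,"y": 0,"z": 0,"ax": 0,"ay": 0,"az": 0},
    {"gripper": 1,"x": -1.8,"y": 0,"z": 0,"ax": 0,"ay": 0,"az": 0},
    {"gripper": 1,"x": 0,"y": 0,"z": 0,"ax": 0,"ay": 0,"az": 0},
  ],
)

```text
clock: 14.58
position: [628.6, -67.0, 194.7]
ee_rot: [-0.037, 0.999, -0.0, -0.003]
contact_force: [0.1, -0.8, 0.3]
gripper_width: 0.3
grasp_force: 0.0
```

Call:
send_rows(
  targets=[
    {"gripper": 1,"x": 0,"y": 0,"z": 0.5,"ax": 0,"ay": 0,"az": 0},
    {"gripper": 1,"x": 0,"y": 0,"z": 0,"ax": 0,"ay": 0,"az": 0},
  ],
)

```text
clock: 14.75
position: [625.0, -67.2, 190.6]
ee_rot: [-0.037, 0.999, 0.0, -0.003]
contact_force: [-0.5, -0.5, -0.0]
gripper_width: -0.1
grasp_force: 0.0
```

Only about 5 mm of clearance behind the handle, so I'll move 7 mm further back and descend to 134.

Call:
send_rows(
  targets=[
    {"gripper": 1,"x": -0.7,"y": 0,"z": 0,"ax": 0,"ay": 0,"az": 0},
    {"gripper": 1,"x": 0,"y": 0,"z": 2,"ax": 0,"ay": 0,"az": 0},
    {"gripper": 1,"x": 0,"y": 0,"z": 2,"ax": 0,"ay": 0,"az": 0},
    {"gripper": 1,"x": 0,"y": 0,"z": 1.6,"ax": 0,"ay": 0,"az": 0},
    {"gripper": 1,"x": 0,"y": 0,"z": 0,"ax": 0,"ay": 0,"az": 0},
  ],
)

```text
clock: 15.17
position: [631.3, -66.6, 133.6]
ee_rot: [-0.037, 0.999, 0.0, -0.004]
contact_force: [-1.4, -0.7, -0.6]
gripper_width: -0.2
grasp_force: 0.0
```

Call:
send_rows(
  targets=[
    {"gripper": 1,"x": 0.5,"y": 0,"z": 0,"ax": 0,"ay": 0,"az": 0},
    {"gripper": 1,"x": 0.5,"y": 0,"z": 0,"ax": 0,"ay": 0,"az": 0},
    {"gripper": 1,"x": 0.5,"y": 0,"z": 0,"ax": 0,"ay": 0,"az": 0},
    {"gripper": 1,"x": 0.5,"y": 0,"z": 0,"ax": 0,"ay": 0,"az": 0},
    {"gripper": 1,"x": 0.5,"y": 0,"z": 0,"ax": 0,"ay": 0,"az": 0},
  ],
)

```text
clock: 15.58
position: [610.5, -68.4, 138.9]
ee_rot: [-0.037, 0.999, -0.0, 0.002]
contact_force: [3.4, 0.7, 2.3]
gripper_width: 0.0
grasp_force: 1.2
```

Call:
send_rows(
  targets=[
    {"gripper": 1,"x": 1,"y": 0,"z": 0,"ax": 0,"ay": 0,"az": 0},
    {"gripper": 1,"x": 1,"y": 0,"z": 0,"ax": 0,"ay": 0,"az": 0},
    {"gripper": 1,"x": 1,"y": 0,"z": 0,"ax": 0,"ay": 0,"az": 0},
    {"gripper": 1,"x": 1,"y": 0,"z": 0,"ax": 0,"ay": 0,"az": 0},
    {"gripper": 1,"x": 1,"y": 0,"z": 0,"ax": 0,"ay": 0,"az": 0},
  ],
)

```text
clock: 16.0
position: [559.0, -72.2, 137.7]
ee_rot: [-0.037, 0.999, -0.0, 0.001]
contact_force: [2.9, -0.3, 2.4]
gripper_width: 0.3
grasp_force: 1.5
```

Call:
send_rows(
  targets=[
    {"gripper": 1,"x": 1,"y": 0,"z": 0,"ax": 0,"ay": 0,"az": 0},
    {"gripper": 1,"x": 1,"y": 0,"z": 0,"ax": 0,"ay": 0,"az": 0},
    {"gripper": 1,"x": 1,"y": 0,"z": 0,"ax": 0,"ay": 0,"az": 0},
    {"gripper": 1,"x": 1,"y": 0,"z": 0,"ax": 0,"ay": 0,"az": 0},
    {"gripper": 1,"x": 1,"y": 0,"z": 0,"ax": 0,"ay": 0,"az": 0},
  ],
)

```text
clock: 16.42
position: [508.7, -76.0, 137.1]
ee_rot: [-0.037, 0.999, -0.0, -0.0]
contact_force: [2.7, -0.3, 1.8]
gripper_width: 0.1
grasp_force: 1.5
```

Call:
send_rows(
  targets=[
    {"gripper": 1,"x": 0.7,"y": 0,"z": 0,"ax": 0,"ay": 0,"az": 0},
    {"gripper": 1,"x": 0.7,"y": 0,"z": 0,"ax": 0,"ay": 0,"az": 0},
    {"gripper": 1,"x": 0.6,"y": 0,"z": 0,"ax": 0,"ay": 0,"az": 0},
    {"gripper": 1,"x": 0.5,"y": 0,"z": 0,"ax": 0,"ay": 0,"az": 0},
    {"gripper": 1,"x": 0.4,"y": 0,"z": 0,"ax": 0,"ay": 0,"az": 0},
  ],
)

```text
clock: 16.83
position: [480.0, -78.1, 136.9]
ee_rot: [-0.037, 0.999, -0.0, -0.0]
contact_force: [2.7, -1.8, 0.5]
gripper_width: 0.0
grasp_force: 1.2
```

Call:
send_rows(
  targets=[
    {"gripper": 1,"x": 0.3,"y": 0,"z": 0,"ax": 0,"ay": 0,"az": 0},
    {"gripper": 1,"x": 0.3,"y": 0,"z": 0,"ax": 0,"ay": 0,"az": 0},
    {"gripper": 1,"x": 0.2,"y": 0,"z": 0,"ax": 0,"ay": 0,"az": 0},
    {"gripper": 1,"x": 0.2,"y": 0,"z": 0,"ax": 0,"ay": 0,"az": 0},
    {"gripper": 1,"x": 0,"y": 0,"z": 0,"ax": 0,"ay": 0,"az": 0},
  ],
)

```text
clock: 17.25
position: [470.1, -78.7, 136.9]
ee_rot: [-0.037, 0.999, 0.0, -0.001]
contact_force: [0.7, -0.4, 1.5]
gripper_width: -0.1
grasp_force: 0.5
```

Still no stop, so I'll continue in small steps.

Call:
send_rows(
  targets=[
    {"gripper": 1,"x": 0.2,"y": 0,"z": 0,"ax": 0,"ay": 0,"az": 0},
    {"gripper": 1,"x": 0.2,"y": 0,"z": 0,"ax": 0,"ay": 0,"az": 0},
    {"gripper": 1,"x": 0.2,"y": 0,"z": 0,"ax": 0,"ay": 0,"az": 0},
    {"gripper": 1,"x": 0,"y": 0,"z": 0,"ax": 0,"ay": 0,"az": 0},
  ],
)

```text
clock: 17.58
position: [469.5, -78.3, 137.6]
ee_rot: [-0.037, 0.999, 0.0, 0.005]
contact_force: [10.6, -1.0, -7.4]
gripper_width: -0.1
grasp_force: 5.6
```

The stop is reached. I'll back off and lift away with clearance, then check.

Call:
send_rows(
  targets=[
    {"gripper": 1,"x": -1.6,"y": 0,"z": 0,"ax": 0,"ay": 0,"az": 0},
    {"gripper": 1,"x": 0,"y": 0,"z": -3,"ax": 0,"ay": 0,"az": 0},
    {"gripper": 1,"x": 0,"y": 0,"z": -4,"ax": 0,"ay": 0,"az": 0},
    {"gripper": 1,"x": 2,"y": 0,"z": -4,"ax": 0,"ay": 0,"az": 0},
    {"gripper": 1,"x": 3,"y": 0,"z": -4,"ax": 0,"ay": 0,"az": 0},
  ],
)

```text
clock: 18.0
position: [436.9, -81.0, 278.8]
ee_rot: [-0.037, 0.999, -0.0, -0.001]
contact_force: [-0.4, 0.1, 0.9]
gripper_width: 0.3
grasp_force: 0.0
```

Call:
send_rows(
  targets=[
    {"gripper": 1,"x": 3,"y": 0,"z": 0,"ax": 0,"ay": 0,"az": 0},
    {"gripper": 1,"x": 0,"y": 0,"z": 0,"ax": 0,"ay": 0,"az": 0},
    {"gripper": 1,"x": 0,"y": 0,"z": 0,"ax": 0,"ay": 0,"az": 0},
  ],
)

```text
clock: 18.25
position: [405.5, -83.3, 278.0]
ee_rot: [-0.037, 0.999, 0.001, -0.0]
contact_force: [-0.3, -0.7, -0.4]
gripper_width: -0.1
grasp_force: 0.0
```

```bash
python3 - <<'E'
from h import *
s=arm.read_state();print(s['position'],s['contact_force'])
shot('wrist','w6')
E
```

```text
[405.46606884 -83.29712783 278.03323654] [-0.25927908 -0.73376533 -0.43858304]
```

View pics/w6.png

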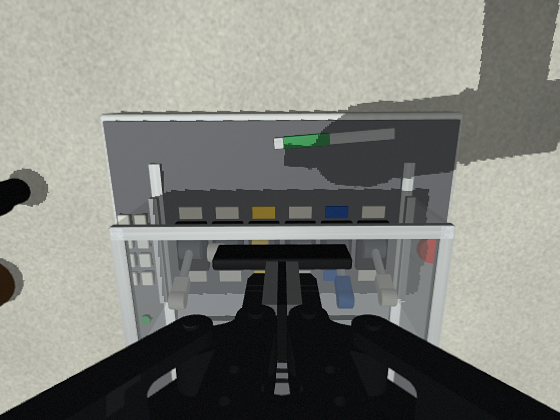

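The hood is forward (front edge at row 231, handle at row 255), and blue is still on (345,292). The arm is clear, so I'll hand in.

```bash
python3 -c "
from bench import arm
print(arm.job_done())"
```

```text
the job is handed in; nothing more can be done
None
```

The changeover is done and handed in: hood slid back, blue toggle pushed on, yellow then put off, hood slid forward to its stop; pictures showed no white toggle or emergency button disturbed, and no verdict was returned.

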